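# Lay out the pump-line fittings for reassembly, in reverse order

### The arm

A 7-joint arm with a two-finger parallel gripper is mounted at the origin on the work surface. World frame = base frame: x ahead of the robot, y to its left, z up, the work surface at z = 0. Lengths are in m, angles in rad, forces in N, time in s.
With the tool pointing down it reaches from about 0.4 to 0.85 m from the base axis. Payload 10.4 kg.
Tool frame: the origin (TCP) lies at the very end of the fingers, on their centre line; the grasp point (between the pads) lies 19 mm behind it; z points along the fingers, y is the line along which they close (so a half turn about z gives the same grasp; the last joint's range is limited). The gripper opens to 87 mm and grips with 3 to 60 N. Pads are 19 mm wide; open, the fingers measure 117 mm over their backs; the gripper's body (75 mm by 190 mm) begins 51 mm behind the grasp point.
Start: joints at [1.287, 0.332, -0.065, 1.46, 0.022, 1.35, -0.088], TCP at [0.161, -0.604, 0.223] pointing down, gripper open.
Joint ranges: [-2.6, 2.6], [-0.5, 2.12], [-1.47, 1.34], [0.16, 2.42], [-1.27, 4.41], [0.06, 2.06], [-2.6, 2.6]. Speed limits (rad/s): [2.22, 2.22, 2.79, 2.79, 3.14, 3.14, 3.14].

### API

Orientations are given as a unit quaternion [w, x, y, z].
In Python, from cell import * gives the robot as it stands.
- The arm moves only by the tool apply_moves, never from a script. Its argument "commands" is a list that holds one entry, the list of rows, each a list of 7 numbers: the shift along the tool's x, y, z in m, then the turn, a rotation vector about the tool's x, y, z in degrees, then the closure, from -1 (fully open) to 1 (shut), so that 0 is half open. A call has 1 to 10 rows; each row is the pose to reach, as a shift and turn from the pose commanded when the call began, along the tool's axes at that moment; what a row does not reach only later rows make up. A row lasts 1/12 s, in which the tool goes at most 41.7 mm and 7.16 degrees, less where a joint would pass 70% of its speed; a pose out of reach is approached as far as the arm can. A call with a gripper value outside its range is refused whole. The fingers move at their own pace and stop on an object; "grip_force" is the grip in N (left out, the last holds). Time passes only in rows, so rows that repeat a pose let the fingers close. It gives the time, the measured TCP pose, the force, the opening and the grip force at its end, in the units of the state.
- observe(): the state, without advancing time (a new reading comes with each control period).
- snapshot(name): name is "side" or "top"; returns (picture, depth): 420x560x3 uint8, blue, green, red; 420x560 float32, m along the optical axis (not along the pixel's ray), 0 where there is no reading.
- get_calibration(name): a dict with "intrinsics" (3x3 intrinsics, pixels), "R" (3x3) and "t" (3): a world point X has camera coordinates R X + t. Camera axes: x right, y down, z forward; pixel columns grow to the right and rows downward; lengths in m; the calibration is good to about 2 mm. A picture is of the moment at which its call begins. get_calibration takes no time and is no camera call.
- close_job(): hands the job in; it is judged then, once.
The state is a dict: "time": time; "qpos": joint angles; "qd": joint speeds; "effort": joint torques, N m; "eef_pos": TCP position; "tool_rot": TCP orientation; "contact_force": force on the tool from outside, world axes, zero at the start; "wrist_torque": the same for the moment, N m; "grip_width": finger opening in m; "gripper_force": force on a finger pad.
Only numpy, scipy, OpenCV 4.12 (cv2) and the standard library are available. Lean on these libraries where they do the work, as an engineer would, in place of code of your own. Each camera call takes 0.05 s, during which the arm holds its last target. There are 200 camera calls.

### The job

The four fittings stand on the white drip rack in the order in which they came off the pump line. Move them to the dark assembly rack in reverse order, so that the fitting at the left end of the drip rack stands on the rightmost seat, the next one on the seat beside it, and so on. Stand each one upright on its flange, centred on its rubber seat, never let one fall over on the way, and leave all four released and at rest.

Things in the scene. Friction and masses are not known exactly. Their poses are not given: they have to be found in the camera images.
- barb: Loose fitting, hose barb: steel, a 50.5 mm flange (8 mm thick) at the foot, a cone from 44 mm to 26 mm diameter between heights 8 and 26, then a round stem 26 mm in diameter with fine ridges up to its top at 80. About 250 g. Grip the stem at a height of about 55. Origin: centre of its underside, heights in mm above it; z up. Starts upright on its stand.
- adapter: Loose fitting, threaded adapter: a 50.5 mm steel flange (8 mm thick) at the foot, above it a short brass round body 42 mm in diameter up to its top at 60. About 300 g. Grip the body at a height of about 40. Origin: centre of its underside, heights in mm above it; z up. Starts upright on its stand.
- sight: Loose fitting, sight glass: 50.5 mm steel flange and collar at the foot (18 mm high), a 39 mm amber glass tube from 18 to 74, and a steel collar 50 mm in diameter from 74 to its top at 100. About 350 g. Grip the upper collar at a height of about 85. Origin: centre of its underside, heights in mm above it; z up. Starts upright on its stand.
- check: Loose fitting, check valve: 50.5 mm steel flange (8 mm thick) at the foot, a cone, a barrel 56 mm in diameter from height 18 to 64, and a neck 34 mm in diameter up to its top at 78. About 450 g. Grip the barrel at a height of about 50. Origin: centre of its underside, heights in mm above it; z up. Starts upright on its stand.
- stand_barb: The drip stand on which the barb stands at the start: fixed grey disc, 68 mm in diameter and 10 mm high, on the drip rack. Origin: centre of its underside, on the rack's surface. It shows which place of the row that fitting came from.
- stand_adapter: The drip stand on which the adapter stands at the start: fixed grey disc, 68 mm in diameter and 10 mm high, on the drip rack. Origin: centre of its underside, on the rack's surface. It shows which place of the row that fitting came from.
- stand_sight: The drip stand on which the sight stands at the start: fixed grey disc, 68 mm in diameter and 10 mm high, on the drip rack. Origin: centre of its underside, on the rack's surface. It shows which place of the row that fitting came from.
- stand_check: The drip stand on which the check stands at the start: fixed grey disc, 68 mm in diameter and 10 mm high, on the drip rack. Origin: centre of its underside, on the rack's surface. It shows which place of the row that fitting came from.
- drip_rack: White plastic rack holding the fittings at the start, 80 x 382 mm, 15 mm high, end cheeks 25 mm. Origin: centre of its underside. Its four places (drip stands) lie at y = -135, -45, +45, +135 mm, x = 0; fittings start with the underside 25 mm above it. z up, y along its length towards the robot's left (within 9 degrees), x away from the robot. Fixed; either rack may be the nearer.
- assembly_rack: Empty dark steel rack, 80 x 382 mm, 15 mm high, end cheeks 25 mm, with four round rubber seats (64 mm in diameter) whose flat tops lie 20 mm above the origin, the centre of its underside. Seat centres at y = -135, -45, +45, +135 mm, x = 0. z up, y along its length towards the robot's left (within 9 degrees), x away from the robot. Fixed; either rack may be the nearer.
Mind the look-alikes: they are no part of the job. What is shaped like the check but blue or pink is not meant.

How it is judged:
At the end, for the whole second after the job is handed in: Each fitting stands on the assembly-rack seat that mirrors its place on the drip rack (y = +135 mm goes to y = -135 mm, and so on), within 12 mm of the seat centre along and across the rack, underside within 5 mm of the seat top, within 0.1 rad of upright, released and at rest (((y of stand_barb in the frame of drip_rack between -0.18 and -0.09 m and y of barb in the frame of assembly_rack between 0.123 and 0.147 m) or (y of stand_barb in the frame of drip_rack between -0.09 and 0 m and y of barb in the frame of assembly_rack between 0.033 and 0.057 m) or (y of stand_barb in the frame of drip_rack between 0 and 0.09 m and y of barb in the frame of assembly_rack between -0.057 and -0.033 m) or (y of stand_barb in the frame of drip_rack between 0.09 and 0.18 m and y of barb in the frame of assembly_rack between -0.147 and -0.123 m)) and x of barb in the frame of assembly_rack between -0.012 and 0.012 m and z of barb in the frame of assembly_rack between 0.015 and 0.025 m and angle between each of barb, adapter, sight, check's own z axis and vertical below 0.1 rad and linear speed of each of barb, adapter, sight, check below 0.02 m/s and ((y of stand_adapter in the frame of drip_rack between -0.18 and -0.09 m and y of adapter in the frame of assembly_rack between 0.123 and 0.147 m) or (y of stand_adapter in the frame of drip_rack between -0.09 and 0 m and y of adapter in the frame of assembly_rack between 0.033 and 0.057 m) or (y of stand_adapter in the frame of drip_rack between 0 and 0.09 m and y of adapter in the frame of assembly_rack between -0.057 and -0.033 m) or (y of stand_adapter in the frame of drip_rack between 0.09 and 0.18 m and y of adapter in the frame of assembly_rack between -0.147 and -0.123 m)) and x of adapter in the frame of assembly_rack between -0.012 and 0.012 m and z of adapter in the frame of assembly_rack between 0.015 and 0.025 m and ((y of stand_sight in the frame of drip_rack between -0.18 and -0.09 m and y of sight in the frame of assembly_rack between 0.123 and 0.147 m) or (y of stand_sight in the frame of drip_rack between -0.09 and 0 m and y of sight in the frame of assembly_rack between 0.033 and 0.057 m) or (y of stand_sight in the frame of drip_rack between 0 and 0.09 m and y of sight in the frame of assembly_rack between -0.057 and -0.033 m) or (y of stand_sight in the frame of drip_rack between 0.09 and 0.18 m and y of sight in the frame of assembly_rack between -0.147 and -0.123 m)) and x of sight in the frame of assembly_rack between -0.012 and 0.012 m and z of sight in the frame of assembly_rack between 0.015 and 0.025 m and ((y of stand_check in the frame of drip_rack between -0.18 and -0.09 m and y of check in the frame of assembly_rack between 0.123 and 0.147 m) or (y of stand_check in the frame of drip_rack between -0.09 and 0 m and y of check in the frame of assembly_rack between 0.033 and 0.057 m) or (y of stand_check in the frame of drip_rack between 0 and 0.09 m and y of check in the frame of assembly_rack between -0.057 and -0.033 m) or (y of stand_check in the frame of drip_rack between 0.09 and 0.18 m and y of check in the frame of assembly_rack between -0.147 and -0.123 m)) and x of check in the frame of assembly_rack between -0.012 and 0.012 m and z of check in the frame of assembly_rack between 0.015 and 0.025 m); the robot touches nothing.
It fails at once if the barb falls over (more than 0.8 rad from upright) (angle between barb's own z axis and vertical above 0.8 rad).
It fails at once if the adapter falls over (more than 0.8 rad from upright) (angle between adapter's own z axis and vertical above 0.8 rad).
It fails at once if the sight falls over (more than 0.8 rad from upright) (angle between sight's own z axis and vertical above 0.8 rad).
It fails at once if the check falls over (more than 0.8 rad from upright) (angle between check's own z axis and vertical above 0.8 rad).
It also fails if it takes over 133 s, if anything falls off the work surface, if the arm or the gripper's body presses on something with over 40 N, if the wrist force passes 120 N, or if a joint passes its speed limit or range.

## Working session

There is one attempt and no reset: what is moved stays moved. The work goes in short steps, Python scripts to look and compute and a tool call to move; the robot and the scene stay as the last step left them, time stands still between calls to the robot, and variables do not carry over. Pictures are saved under pics/ and viewed, at most 14 in all, crops included, and the job is handed in when it is done.

Besides the shell and the picture viewer there is one more tool, called after ">>>" as a command line: name --argument value ..., lists and objects as JSON in quotes. apply_moves: Moves the arm, as the interface text tells. Its arguments: {"type":"object","properties":{"commands":{"type":"array","items":{"type":"array","items":{"type":"array","items":{"type":"number"}}}},"grip_force":{"type":"number"}},"required":["commands"]}

```bash
ls; mkdir -p pics; python3 - <<'E'
from cell import *
import cv2,numpy as np
s=observe();print(s)
for n in("top","side"):
    p,d=snapshot(n);cv2.imwrite(f"pics/{n}0.png",p);np.savez(f"{n}0.npz",p=p,d=d)
    c=get_calibration(n);print(n,c)
E
```

```text
pics
{'time': 0.0, 'qpos': array([ 1.28739319,  0.3328845 , -0.06468959,  1.4608862 ,  0.02156054,
        1.34990096, -0.0884804 ]), 'qd': array([-7.08515621e-04, -2.06871680e-04, -2.83517674e-05, -1.16327221e-03,
       -4.45175419e-04,  5.14951532e-04, -3.22442517e-04]), 'effort': array([-3.99990913e-04, -6.23265266e+01,  2.42438132e-02, -3.89882076e+01,
       -6.14642724e-02,  3.99602135e-02,  1.92532234e-04]), 'eef_pos': array([ 0.16106888, -0.60351121,  0.22177233]), 'tool_rot': array([-6.85098144e-04,  9.91508159e-01,  1.30042650e-01, -1.03507311e-04]), 'contact_force': array([-0.82436499, -0.43319796, -0.16816572]), 'wrist_torque': array([ 0.04810211, -0.02880013, -0.00158281]), 'gripper_force': 0.0, 'grip_width': 0.08701926351077831}
top {'intrinsics': array([[402.91017575,   0.        , 279.40951794],
       [  0.        , 402.91017575, 210.54521074],
       [  0.        ,   0.        ,   1.        ]]), 'R': array([[ 0.01556606, -0.99987296,  0.00342935],
       [-0.99692131, -0.01578353, -0.07680351],
       [ 0.07684788, -0.00222327, -0.99704035]]), 't': array([0.01776947, 0.57913583, 0.77505158])}
side {'intrinsics': array([[492.78218861,   0.        , 284.23748609],
       [  0.        , 492.78218861, 205.83441918],
       [  0.        ,   0.        ,   1.        ]]), 'R': array([[ 0.72576965, -0.68761369, -0.02111476],
       [-0.43272952, -0.43245141, -0.79103157],
       [ 0.53479302,  0.58324368, -0.61141085]]), 't': array([-0.39739578,  0.3026577 ,  0.55330737])}
```

View pics/top0.png

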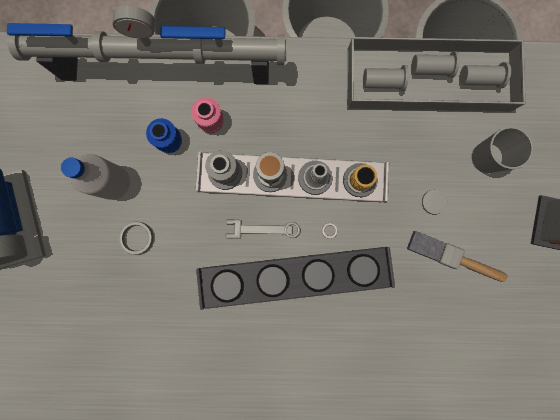

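View pics/side0.png

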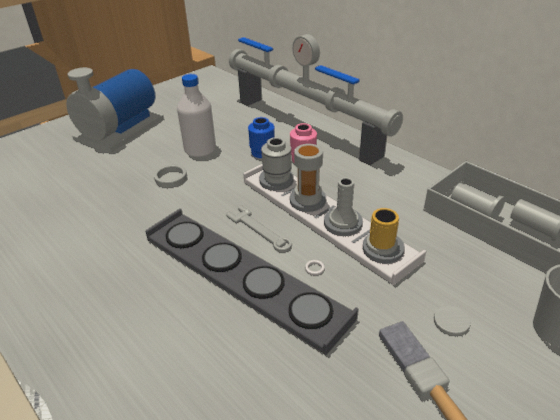

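The top view shows the drip rack at row ~175. From left (+y) to right it holds the check (220,165), sight (268,167), barb (317,173) and adapter (363,178). The dark rack is nearer the robot, with seats at (227,286), (272,281), (318,275) and (363,270). The side view confirms this, with the blue and pink look-alikes behind the rack.

```bash
cat > h.py <<'E'
import numpy as np,cv2
from cell import *
def cloud(n,d):
    c=get_calibration(n);K=c["intrinsics"];v,u=np.mgrid[:d.shape[0],:d.shape[1]]
    P=np.stack([(u-K[0,2])/K[0,0]*d,(v-K[1,2])/K[1,1]*d,d],-1)
    W=(P-c["t"])@c["R"]; W[d<=0]=np.nan; return W
def atz(n,u,v,z):
    c=get_calibration(n);r=c["R"].T@np.linalg.inv(c["intrinsics"])@[u,v,1];o=-c["R"].T@c["t"]
    return o+r*(z-o[2])/r[2]
E
python3 - <<'E'
from h import *
f=np.load("top0.npz");p,d=f["p"],f["d"];W=cloud("top",d)
print("table z",np.nanmedian(W[330:400,150:450,2]),np.nanstd(W[330:400,150:450,2]))
# seats
g=cv2.GaussianBlur(cv2.cvtColor(p,cv2.COLOR_BGR2GRAY),(3,3),0)
S=[]
for u,v in [(227,286),(272,281),(318,275),(363,270)]:
    q=cv2.resize(g[v-25:v+25,u-25:u+25],None,fx=4,fy=4,interpolation=cv2.INTER_CUBIC)
    m=(q>cv2.threshold(q,0,255,cv2.THRESH_OTSU)[0]).astype(np.uint8)
    n,l,st,ce=cv2.connectedComponentsWithStats(m);i=l[100,100]
    ys,xs=np.where(l==i);(cx,cy),r=cv2.minEnclosingCircle(np.c_[xs,ys].astype(np.float32))
    uu,vv=u-25+(ce[i][0]+.5)/4-.5,v-25+(ce[i][1]+.5)/4-.5
    S.append(atz("top",uu,vv,.02));print("seat",uu,vv,r/4,st[i][4]/16,S[-1].round(4),W[v,u].round(4))
S=np.array(S);print("spacing",np.linalg.norm(np.diff(S,axis=0),axis=1))
def line(S):
    t=np.array([135,45,-45,-135])/1000;A=np.c_[np.ones(4),t];c=np.linalg.lstsq(A,S[:,:2],rcond=None)[0]
    th=np.degrees(np.arctan2(-c[1][0],c[1][1]));print("centre",c[0],"yaw",th,"scale",np.linalg.norm(c[1]));e=np.array([c[1]/np.linalg.norm(c[1])])
    q=c[0]+t[:,None]*e;print(q.round(4),"res",np.abs(q-S[:,:2]).max())
line(S)
F=[]
for n,u,v,zt,r in [("check",220,165,.103,17),("sight",268,167,.125,25),("barb",317,173,.105,13),("adapter",363,178,.085,21)]:
    B=W[v-30:v+30,u-22:u+22].reshape(-1,3);B=B[np.abs(B[:,2]-zt)<.008]
    (cx,cy),rr=cv2.minEnclosingCircle(B[:,:2].astype(np.float32))
    mm=(B[:,:2].min(0)+B[:,:2].max(0))/2
    print(n,len(B),(cx,cy),rr,"mid",mm,"ext",np.ptp(B[:,:2],axis=0),"z",np.median(B[:,2]));F.append([cx,cy])
line(np.array(F))
E
```

```text
table z -0.0004542378275458478 0.0014064621116593216
seat 226.45243212669683 285.5585972850679 13.432989120483398 552.5 [0.4302 0.1281 0.02  ] [0.4295 0.1268 0.0214]
seat 272.1780191039345 280.32280532181034 13.358997344970703 549.625 [0.4417 0.0389 0.02  ] [0.4405 0.0392 0.0208]
seat 317.74807870102853 275.1038801571709 13.29218864440918 540.8125 [ 0.4532 -0.0503  0.02  ] [ 0.4534 -0.0508  0.02  ]
seat 363.2701932029795 269.90307844506515 13.291744232177734 537.0 [ 0.4647 -0.1396  0.02  ] [ 0.4645 -0.1391  0.0201]
spacing [0.08996631 0.08990664 0.09005526]
centre [ 0.44745103 -0.00572833] yaw 7.336859773107499 scale 0.9996569726916151
[[ 0.4302  0.1282]
 [ 0.4417  0.0389]
 [ 0.4532 -0.0504]
 [ 0.4647 -0.1396]] res 6.957213171361609e-05
check 291 (0.6543938517570496, 0.13645419478416443) 0.01810137741267681 mid [0.65465198 0.13596685] ext [0.03404957 0.03353217] z 0.10262653688740822
sight 637 (0.6491181254386902, 0.04493667930364609) 0.025069084018468857 mid [0.64889887 0.04551048] ext [0.04865105 0.04715102] z 0.12482065567965589
barb 176 (0.6460252404212952, -0.043642085045576096) 0.013522396795451641 mid [ 0.64614382 -0.04287492] ext [0.02654811 0.0247054 ] z 0.10491398349056867
adapter 421 (0.6413724422454834, -0.1289559155702591) 0.021380631253123283 mid [ 0.64107961 -0.12954315] ext [0.04120636 0.04036238] z 0.08489182499159004
centre [0.64772741 0.00219822] yaw -2.727819412389309 scale 0.9842364700981446
[[ 0.6542  0.137 ]
 [ 0.6499  0.0471]
 [ 0.6456 -0.0428]
 [ 0.6413 -0.1326]] res 0.0036928955552176512
```

```bash
cat >> h.py <<'E'
from scipy.spatial.transform import Rotation as Ro
def go(x,y,z):
    s=observe();w,a,b,c=s["tool_rot"];R=Ro.from_quat([a,b,c,w])
    T=Ro.from_matrix([[0,1,0],[1,0,0],[0,0,-1]])
    print("shift mm",(R.inv().apply(np.array([x,y,z])-s["eef_pos"])*1000).round(1),"turn",(R.inv()*T).as_rotvec(degrees=True).round(2))
E
python3 - <<'E'
from h import *
go(.6412,-.1293,.2)
E
```

```text
shift mm [ 586.2 -334.3   22.2] turn [-6.000e-02 -5.000e-02 -7.506e+01]
```

>>> apply_moves --commands '[[[0.015,-0.008,0,0,0,-2,-1],[0.045,-0.025,0,0,0,-6,-1],[0.075,-0.042,0,0,0,-10,-1],[0.11,-0.062,0,0,0,-14,-1],[0.145,-0.082,0,0,0,-19,-1],[0.18,-0.102,0,0,0,-24,-1],[0.21,-0.12,0,0,0,-28,-1],[0.245,-0.14,0,0,0,-32,-1],[0.275,-0.157,0,0,0,-36,-1],[0.3,-0.171,0,0,0,-40,-1]]]'

```text
time: 0.93
eef_pos: [0.409, -0.3579, 0.2226]
tool_rot: [-0.0, 0.886, 0.464, 0.0]
contact_force: [1.3, -0.9, 0.4]
grip_width: 0.0871
gripper_force: 0.0
```

```bash
python3 -c "
from h import *
go(.6412,-.1293,.2)"
```

```text
shift mm [320.1  61.   22.7] turn [ 1.000e-02 -2.000e-02 -3.465e+01]
```

>>> apply_moves --commands '[[[0.03,0.006,0.002,0,0,-4,-1],[0.065,0.012,0.005,0,0,-8,-1],[0.1,0.019,0.007,0,0,-12,-1],[0.14,0.027,0.01,0,0,-16,-1],[0.18,0.034,0.013,0,0,-20,-1],[0.22,0.042,0.016,0,0,-24,-1],[0.255,0.049,0.018,0,0,-28,-1],[0.285,0.054,0.02,0,0,-31,-1],[0.305,0.058,0.022,0,0,-33.5,-1],[0.318,0.061,0.023,0,0,-34.7,-1]]]'

```text
time: 1.77
eef_pos: [0.6406, -0.1322, 0.1988]
tool_rot: [-0.001, 0.707, 0.707, 0.0]
contact_force: [-1.3, -0.8, -0.0]
grip_width: 0.087
gripper_force: 0.0
```

```bash
python3 -c "
from h import *
go(.6412,-.1293,.046)"
```

```text
shift mm [  2.6   0.7 152.8] turn [-0.04 -0.09  0.03]
```

>>> apply_moves --commands '[[[0.002,0.001,0.01,0,0,0,-1],[0.002,0.001,0.03,0,0,0,-1],[0.002,0.001,0.05,0,0,0,-1],[0.002,0.001,0.07,0,0,0,-1],[0.002,0.001,0.09,0,0,0,-1],[0.002,0.001,0.11,0,0,0,-1],[0.002,0.001,0.13,0,0,0,-1],[0.002,0.001,0.143,0,0,0,-1],[0.002,0.001,0.152,0,0,0,-1],[0.002,0.001,0.153,0,0,0,-1]]]'

```text
time: 2.6
eef_pos: [0.6391, -0.1348, 0.0447]
tool_rot: [-0.001, 0.71, 0.704, -0.001]
contact_force: [-0.2, -0.3, -0.5]
grip_width: 0.0871
gripper_force: 0.0
```

```bash
python3 -c "
from h import *
go(.6412,-.1293,.046)
p,d=snapshot('side');cv2.imwrite('pics/s1.png',p)"
```

```text
shift mm [ 5.5  2.  -1.3] turn [-0.15  0.   -0.43]
```

View pics/s1.png

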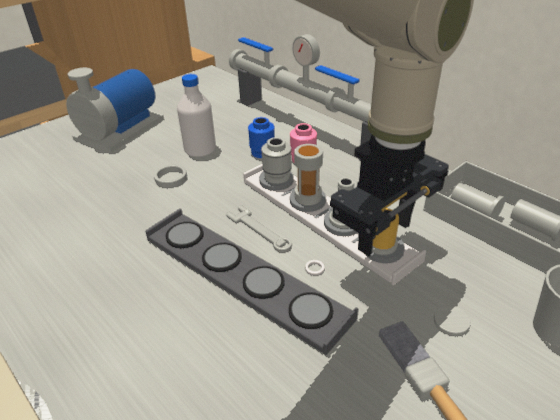

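Fingers straddle the adapter at (385,230), clear of the barb. There is a small y offset, so I'll correct it before closing.

>>> apply_moves --commands '[[[0.003,0.001,0,0,0,0,-1],[0.005,0.002,0,0,0,0,-1],[0.005,0.002,0,0,0,0,-1],[0.005,0.002,0,0,0,0,-1]]]'

```text
time: 2.98
eef_pos: [0.6432, -0.1287, 0.0474]
tool_rot: [0.001, 0.709, 0.705, 0.0]
contact_force: [0.7, 0.3, -0.5]
grip_width: 0.0868
gripper_force: 0.0
```

```bash
python3 -c "
from h import *
go(.6412,-.1293,.046)
print(observe()['qpos'],observe()['qd'])"
```

```text
shift mm [-0.6 -2.   1.4] turn [ 0.08  0.02 -0.33]
[ 0.51941319  0.60031265 -0.53505642  1.53206211  0.32957173  1.09863483
 -0.09506986] [0.00395839 0.00374782 0.00525918 0.003996   0.00034942 0.00072091
 0.00066031]
```

>>> apply_moves --commands '[[[0,-0.002,0,0,0,0,0],[0,-0.002,0,0,0,0,0],[0,-0.002,0,0,0,0,0.1],[0,-0.002,0,0,0,0,0.3],[0,-0.002,0,0,0,0,1],[0,-0.002,0,0,0,0,1],[0,-0.002,0,0,0,0,1],[0,-0.002,0,0,0,0,1],[0,-0.002,0,0,0,0,1],[0,-0.002,0,0,0,0,1]]]' --grip_force 25

```text
time: 3.82
eef_pos: [0.6408, -0.1291, 0.0466]
tool_rot: [0.0, 0.709, 0.705, 0.0]
contact_force: [1.0, 0.3, 0.2]
grip_width: 0.0414
gripper_force: 25.0
```

```bash
python3 -c "
from h import *
go(.6412,-.1293,.046)
print(observe()['contact_force'])"
```

```text
shift mm [-0.2  0.4  0.6] turn [ 0.02  0.   -0.35]
[0.99069931 0.28482969 0.19651056]
```

>>> apply_moves --commands '[[[0,0,-0.01,0,0,0,1],[0,0,-0.025,0,0,0,1],[0,0,-0.04,0,0,0,1],[0,0,-0.055,0,0,0,1],[0,-0.01,-0.06,0,0,0,1],[0,-0.025,-0.06,0,0,0,1],[0.01,-0.045,-0.06,0,0,0,1],[0.02,-0.065,-0.06,0,0,0,1],[0.035,-0.08,-0.06,0,0,0,1],[0.05,-0.095,-0.06,0,0,0,1]]]'

```text
time: 4.65
eef_pos: [0.5441, -0.0785, 0.1068]
tool_rot: [0.0, 0.71, 0.705, -0.0]
contact_force: [0.7, 0.3, -2.1]
grip_width: 0.0416
gripper_force: 25.0
```

```bash
python3 -c "
from h import *
go(.4302,.1282,.1066)"
```

```text
shift mm [ 2.058e+02 -1.154e+02  1.000e-01] turn [-0.02  0.05 -0.42]
```

>>> apply_moves --commands '[[[0.02,-0.011,0,0,0,0,1],[0.045,-0.025,0,0,0,0,1],[0.07,-0.039,0,0,0,0,1],[0.095,-0.053,0,0,0,0,1],[0.12,-0.067,0,0,0,0,1],[0.145,-0.081,0,0,0,0,1],[0.17,-0.095,0,0,0,0,1],[0.19,-0.107,0,0,0,0,1],[0.203,-0.113,0,0,0,0,1],[0.206,-0.115,0,0,0,0,1]]]'

```text
time: 5.48
eef_pos: [0.4304, 0.1304, 0.1069]
tool_rot: [0.0, 0.708, 0.706, -0.0]
contact_force: [-0.8, 0.8, -3.4]
grip_width: 0.0415
gripper_force: 25.0
```

```bash
python3 -c "
from h import *
go(.4302,.1282,.0416)
print(observe()['contact_force'])"
```

```text
shift mm [-2.1 -0.2 65.3] turn [ 0.03  0.05 -0.15]
[-0.78237044  0.76985378 -3.36056355]
```

>>> apply_moves --commands '[[[-0.001,0,0.005,0,0,0,1],[-0.002,0,0.015,0,0,0,1],[-0.002,0,0.028,0,0,0,1],[-0.002,0,0.04,0,0,0,1],[-0.002,0,0.05,0,0,0,1],[-0.002,0,0.057,0,0,0,1],[-0.002,0,0.061,0,0,0,1],[-0.002,0,0.063,0,0,0,1],[-0.002,0,0.063,0,0,0,1],[-0.002,0,0.063,0,0,0,1]]]'

```text
time: 6.32
eef_pos: [0.4324, 0.1264, 0.0438]
tool_rot: [0.0, 0.709, 0.705, 0.0]
contact_force: [0.7, -0.0, -3.4]
grip_width: 0.0413
gripper_force: 25.0
```

```bash
python3 -c "
from h import *
go(.4302,.1282,.0416)
print(observe()['contact_force'])
p,d=snapshot('side');cv2.imwrite('pics/s2.png',p[150:420,50:450])"
```

```text
shift mm [ 1.8 -2.2  2.2] turn [ 0.03 -0.01 -0.35]
[ 0.68759885 -0.03544699 -3.36094424]
```

View pics/s2.png

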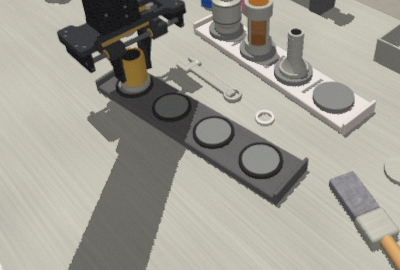

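The adapter is held upright over the left seat, at (135,80) in the crop, and its weight is still on the gripper. I'll ease it down.

>>> apply_moves --commands '[[[0.001,-0.001,0.001,0,0,0,1],[0.001,-0.002,0.002,0,0,0,1],[0.001,-0.002,0.003,0,0,0,1],[0.001,-0.002,0.003,0,0,0,1],[0.001,-0.002,0.003,0,0,0,1],[0.001,-0.002,0.003,0,0,0,1]]]'

```text
time: 6.87
eef_pos: [0.4303, 0.1275, 0.0414]
tool_rot: [0.0, 0.709, 0.705, -0.0]
contact_force: [-4.9, -1.5, 11.3]
grip_width: 0.0415
gripper_force: 25.0
```

```bash
python3 -c "
from h import *
go(.4302,.1282,.0416)
print(observe()['contact_force'])"
```

```text
shift mm [ 0.7 -0.1 -0.2] turn [ 0.02  0.04 -0.35]
[-4.8531024  -1.52257017 11.32720284]
```

Contact. Release by opening partway, then lift.

>>> apply_moves --commands '[[[0,0,-0.001,0,0,0,0.05],[0,0,-0.001,0,0,0,-0.1],[0,0,-0.001,0,0,0,-0.4],[0,0,-0.001,0,0,0,-1],[0,0,-0.001,0,0,0,-1],[0,0,-0.001,0,0,0,-1],[0,0,-0.01,0,0,0,-1],[0,0,-0.025,0,0,0,-1],[0,0,-0.045,0,0,0,-1],[0,0,-0.065,0,0,0,-1]]]'

```text
time: 7.7
eef_pos: [0.4298, 0.1275, 0.1067]
tool_rot: [-0.0, 0.709, 0.705, -0.0]
contact_force: [0.3, 0.1, 0.4]
grip_width: 0.0854
gripper_force: 0.0
```

```bash
python3 -c "
from h import *
go(.646,-.0433,.18)
p,d=snapshot('side');cv2.imwrite('pics/s3.png',p[150:420,50:450])"
```

```text
shift mm [-169.5  217.1  -73.5] turn [-0.04 -0.02 -0.33]
```

View pics/s3.png

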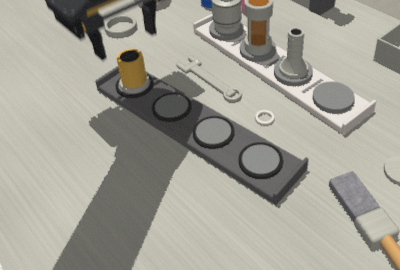

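The adapter stands upright and released at (133,75) in the crop. Next is the barb.

>>> apply_moves --commands '[[[-0.005,0.006,-0.02,0,0,0,-1],[-0.022,0.028,-0.04,0,0,0,-1],[-0.042,0.054,-0.06,0,0,0,-1],[-0.064,0.082,-0.073,0,0,0,-1],[-0.086,0.11,-0.073,0,0,0,-1],[-0.108,0.138,-0.073,0,0,0,-1],[-0.13,0.166,-0.073,0,0,-0.3,-1],[-0.15,0.192,-0.073,0,0,-0.3,-1],[-0.164,0.211,-0.073,0,0,-0.3,-1],[-0.17,0.217,-0.073,0,0,-0.3,-1]]]'

```text
time: 8.58
eef_pos: [0.648, -0.0473, 0.1781]
tool_rot: [0.0, 0.709, 0.706, -0.0]
contact_force: [-0.1, -0.1, 0.0]
grip_width: 0.0869
gripper_force: 0.0
```

```bash
python3 -c "
from h import *
go(.646,-.0433,.061)"
```

```text
shift mm [  4.   -2.  117.1] turn [ 0.    0.   -0.26]
```

>>> apply_moves --commands '[[[0.001,-0.001,0.01,0,0,0,-1],[0.002,-0.001,0.028,0,0,0,-1],[0.002,-0.001,0.048,0,0,0,-1],[0.002,-0.001,0.068,0,0,0,-1],[0.002,-0.001,0.088,0,0,0,-1],[0.002,-0.001,0.104,0,0,0,-1],[0.002,-0.001,0.114,0,0,0,-1],[0.002,-0.001,0.117,0,0,0,-1],[0.002,-0.001,0.117,0,0,0,-1],[0.002,-0.001,0.117,0,0,0,-1]]]'

```text
time: 9.42
eef_pos: [0.6454, -0.0416, 0.0625]
tool_rot: [0.0, 0.707, 0.707, 0.0]
contact_force: [0.3, -0.4, 0.3]
grip_width: 0.0873
gripper_force: 0.0
```

```bash
python3 -c "
from h import *
go(.646,-.0433,.061);go(.646,-.0433,.061);print(observe()['qd'])"
```

```text
shift mm [-1.7  0.6  1.5] turn [ 0.06 -0.01 -0.03]
shift mm [-1.7  0.6  1.5] turn [ 0.06 -0.01 -0.03]
[ 0.00162556 -0.00640835 -0.00088424 -0.01373914  0.00057607  0.00148569
  0.00108118]
```

Good. Close gently.

>>> apply_moves --commands '[[[-0.001,0.001,0.001,0,0,0,0.2],[-0.001,0.001,0.001,0,0,0,0.2],[-0.001,0.001,0.001,0,0,0,0.3],[-0.001,0.001,0.001,0,0,0,0.5],[-0.001,0.001,0.001,0,0,0,1],[-0.001,0.001,0.001,0,0,0,1],[-0.001,0.001,0.001,0,0,0,1],[-0.001,0.001,0.001,0,0,0,1],[-0.001,0.001,0.001,0,0,0,1],[-0.001,0.001,0.001,0,0,0,1]]]' --grip_force 25

```text
time: 10.25
eef_pos: [0.6461, -0.0431, 0.0605]
tool_rot: [0.0, 0.707, 0.707, -0.0]
contact_force: [0.6, -0.3, -0.1]
grip_width: 0.0285
gripper_force: 0.0
```

```bash
python3 -c "
from h import *
go(.646,-.0433,.061);print(observe()['contact_force'])"
```

```text
shift mm [-0.2 -0.1 -0.4] turn [ 0.    0.   -0.06]
[ 0.60885555 -0.33140233 -0.10660394]
```

>>> apply_moves --commands '[[[0,0,0,0,0,0,1],[0,0,0,0,0,0,1],[0,0,0,0,0,0,1],[0,0,-0.008,0,0,0,1],[0,0,-0.022,0,0,0,1],[0,0,-0.038,0,0,0,1],[0,0,-0.052,0,0,0,1],[0,0,-0.06,0,0,0,1],[0,-0.01,-0.06,0,0,0,1],[0,-0.025,-0.06,0,0,0,1]]]'

```text
time: 11.08
eef_pos: [0.6219, -0.0428, 0.1218]
tool_rot: [0.001, 0.707, 0.707, 0.001]
contact_force: [-0.1, 0.6, -3.6]
grip_width: 0.0254
gripper_force: 25.0
```

```bash
python3 -c "
from h import *
go(.4417,.0389,.1205);print(observe()['contact_force'])"
```

```text
shift mm [  81.5 -180.3    0.9] turn [ 0.12 -0.01 -0.06]
[-0.07778621  0.63194271 -3.62206023]
```

>>> apply_moves --commands '[[[0,-0.022,0,0,0,0,1],[0.006,-0.045,0,0,0,0,1],[0.017,-0.07,0,0,0,0,1],[0.03,-0.095,0,0,0,0,1],[0.045,-0.12,0,0,0,0,1],[0.058,-0.142,0,0,0,0,1],[0.07,-0.16,0,0,0,0,1],[0.078,-0.173,0,0,0,0,1],[0.081,-0.179,0,0,0,0,1],[0.082,-0.181,0,0,0,0,1]]]'

```text
time: 11.92
eef_pos: [0.4398, 0.0394, 0.1211]
tool_rot: [0.001, 0.707, 0.707, -0.0]
contact_force: [0.2, -0.1, -2.8]
grip_width: 0.0252
gripper_force: 25.0
```

```bash
python3 -c "
from h import *
go(.4417,.0389,.0555)"
```

```text
shift mm [-0.5  1.9 65.6] turn [0.05 0.07 0.01]
```

>>> apply_moves --commands '[[[0,0.001,0.008,0,0,0,1],[0,0.001,0.022,0,0,0,1],[0,0.001,0.036,0,0,0,1],[0,0.001,0.048,0,0,0,1],[0,0.001,0.056,0,0,0,1],[0,0.001,0.061,0,0,0,1],[0,0.001,0.063,0,0,0,1],[0,0.001,0.064,0,0,0,1],[0,0.001,0.064,0,0,0,1],[0,0.001,0.064,0,0,0,1]]]'

```text
time: 12.75
eef_pos: [0.4417, 0.0391, 0.057]
tool_rot: [0.0, 0.707, 0.707, 0.0]
contact_force: [-0.2, 0.1, -2.6]
grip_width: 0.0256
gripper_force: 25.0
```

```bash
python3 -c "
from h import *
go(.4417,.0389,.0555);print(observe()['contact_force'])"
```

```text
shift mm [-0.2  0.   1.5] turn [ 0.05  0.01 -0.06]
[-0.1983439   0.1334427  -2.63454701]
```

>>> apply_moves --commands '[[[0,0,0.001,0,0,0,1],[0,0,0.002,0,0,0,1],[0,0,0.002,0,0,0,1],[0,0,0.002,0,0,0,1]]]'

```text
time: 13.08
eef_pos: [0.4417, 0.039, 0.0553]
tool_rot: [0.001, 0.708, 0.707, 0.0]
contact_force: [-2.4, -1.7, 7.3]
grip_width: 0.0255
gripper_force: 25.0
```

>>> apply_moves --commands '[[[0,0,-0.001,0,0,0,0.35],[0,0,-0.001,0,0,0,0.2],[0,0,-0.001,0,0,0,-0.4],[0,0,-0.001,0,0,0,-1],[0,0,-0.001,0,0,0,-1],[0,0,-0.006,0,0,0,-1],[0,0,-0.02,0,0,0,-1],[0,0,-0.04,0,0,0,-1],[0,0,-0.065,0,0,0,-1],[0,0,-0.09,0,0,0,-1]]]'

```text
time: 13.92
eef_pos: [0.4408, 0.0394, 0.1457]
tool_rot: [-0.0, 0.707, 0.707, -0.0]
contact_force: [-0.4, -0.4, -0.0]
grip_width: 0.0802
gripper_force: 0.0
```

```bash
python3 -c "
from h import *
go(.649,.0453,.2)
p,d=snapshot('side');cv2.imwrite('pics/s4.png',p[150:420,50:450])"
```

```text
shift mm [  6.  208.2 -54.5] turn [-0.04 -0.02 -0.03]
```

View pics/s4.png

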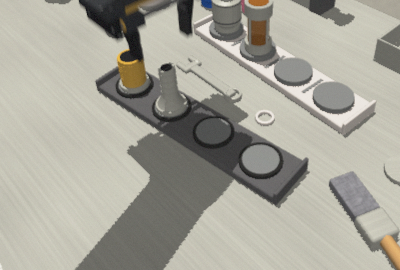

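The adapter and barb stand on the two left seats, at (133,75) and (170,95) in the crop. Next is the sight.

>>> apply_moves --commands '[[[0,0.006,-0.02,0,0,0,-1],[0.001,0.025,-0.04,0,0,0,-1],[0.002,0.05,-0.054,0,0,0,-1],[0.003,0.078,-0.054,0,0,0,-1],[0.004,0.108,-0.054,0,0,0,-1],[0.005,0.138,-0.054,0,0,0,-1],[0.006,0.166,-0.054,0,0,0,-1],[0.006,0.19,-0.054,0,0,0,-1],[0.006,0.203,-0.054,0,0,0,-1],[0.006,0.208,-0.054,0,0,0,-1]]]'

```text
time: 14.8
eef_pos: [0.6505, 0.0449, 0.1977]
tool_rot: [-0.001, 0.708, 0.707, 0.0]
contact_force: [-0.6, 0.7, -1.0]
grip_width: 0.0868
gripper_force: 0.0
```

```bash
python3 -c "
from h import *
go(.649,.0453,.091)"
```

```text
shift mm [  0.3  -1.4 106.7] turn [-0.05 -0.05 -0.09]
```

>>> apply_moves --commands '[[[0,-0.001,0.01,0,0,0,-1],[0,-0.001,0.028,0,0,0,-1],[0,-0.001,0.046,0,0,0,-1],[0,-0.001,0.064,0,0,0,-1],[0,-0.001,0.08,0,0,0,-1],[0,-0.001,0.094,0,0,0,-1],[0,-0.001,0.103,0,0,0,-1],[0,-0.001,0.106,0,0,0,-1],[0,-0.001,0.106,0,0,0,-1],[0,-0.001,0.106,0,0,0,-1]]]'

```text
time: 15.63
eef_pos: [0.6485, 0.045, 0.0933]
tool_rot: [0.0, 0.707, 0.707, 0.0]
contact_force: [0.1, 1.1, -0.0]
grip_width: 0.0869
gripper_force: 0.0
```

```bash
python3 -c "
from h import *
go(.649,.0453,.091)"
```

```text
shift mm [0.3 0.5 2.3] turn [ 0.06 -0.   -0.06]
```

>>> apply_moves --commands '[[[0,0,0.002,0,0,0,-0.3],[0,0,0.002,0,0,0,-0.1],[0,0,0.002,0,0,0,-0.1],[0,0,0.002,0,0,0,0.1],[0,0,0.002,0,0,0,1],[0,0,0.002,0,0,0,1],[0,0,0.002,0,0,0,1],[0,0,0.002,0,0,0,1],[0,0,0.002,0,0,0,1],[0,0,0.002,0,0,0,1]]]' --grip_force 25

```text
time: 16.47
eef_pos: [0.6484, 0.0449, 0.0907]
tool_rot: [0.0, 0.707, 0.707, 0.0]
contact_force: [1.4, -0.5, 0.8]
grip_width: 0.0492
gripper_force: 25.0
```

```bash
python3 -c "
from h import *
go(.649,.0453,.091);print(observe()['contact_force'])"
```

```text
shift mm [ 0.4  0.6 -0.3] turn [ 0.03 -0.   -0.06]
[ 1.37173872 -0.46677525  0.78464361]
```

>>> apply_moves --commands '[[[0,0,0,0,0,0,1],[0,0,-0.008,0,0,0,1],[0,0,-0.022,0,0,0,1],[0,0,-0.038,0,0,0,1],[0,0,-0.052,0,0,0,1],[0,0,-0.06,0,0,0,1],[0,-0.008,-0.06,0,0,0,1],[0,-0.02,-0.06,0,0,0,1],[-0.005,-0.038,-0.06,0,0,0,1],[-0.012,-0.056,-0.06,0,0,0,1]]]'

```text
time: 17.3
eef_pos: [0.5905, 0.0337, 0.1497]
tool_rot: [-0.001, 0.707, 0.707, -0.0]
contact_force: [0.5, -0.8, -2.1]
grip_width: 0.0493
gripper_force: 25.0
```

```bash
python3 -c "
from h import *
go(.4532,-.0504,.1507);print(observe()['contact_force'])"
```

```text
shift mm [ -84.1 -137.3   -0.9] turn [-0.08 -0.02  0.01]
[ 0.46270793 -0.7855179  -2.08099955]
```

>>> apply_moves --commands '[[[-0.01,-0.016,0,0,0,0,1],[-0.021,-0.034,0,0,0,0,1],[-0.033,-0.053,0,0,0,0,1],[-0.045,-0.072,0,0,0,0,1],[-0.056,-0.091,0,0,0,0,1],[-0.067,-0.108,0,0,0,0,1],[-0.075,-0.122,0,0,0,0,1],[-0.081,-0.132,0,0,0,0,1],[-0.084,-0.137,0,0,0,0,1],[-0.084,-0.137,0,0,0,0,1]]]'

```text
time: 18.13
eef_pos: [0.4537, -0.0517, 0.1502]
tool_rot: [0.0, 0.708, 0.706, -0.001]
contact_force: [0.5, 0.2, -4.0]
grip_width: 0.0494
gripper_force: 25.0
```

```bash
python3 -c "
from h import *
go(.4532,-.0504,.0857)"
```

```text
shift mm [ 1.4 -0.5 64.5] turn [-0.05  0.07 -0.14]
```

>>> apply_moves --commands '[[[0.001,0,0.008,0,0,0,1],[0.001,0,0.022,0,0,0,1],[0.001,0,0.036,0,0,0,1],[0.001,0,0.047,0,0,0,1],[0.001,0,0.055,0,0,0,1],[0.001,0,0.06,0,0,0,1],[0.001,0,0.062,0,0,0,1],[0.001,0,0.062,0,0,0,1],[0.001,0,0.062,0,0,0,1],[0.001,0,0.062,0,0,0,1]]]'

```text
time: 18.97
eef_pos: [0.4556, -0.0499, 0.0891]
tool_rot: [0.0, 0.707, 0.707, 0.0]
contact_force: [0.0, -0.3, -3.1]
grip_width: 0.0492
gripper_force: 25.0
```

```bash
python3 -c "
from h import *
go(.4532,-.0504,.0857);print(observe()['contact_force'])"
```

```text
shift mm [-0.5 -2.4  3.4] turn [ 0.06  0.02 -0.06]
[ 0.03878644 -0.34216836 -3.14982342]
```

>>> apply_moves --commands '[[[0,-0.001,0.001,0,0,0,1],[0,-0.002,0.002,0,0,0,1],[0,-0.002,0.003,0,0,0,1],[0,-0.002,0.0035,0,0,0,1],[0,-0.002,0.0035,0,0,0,1],[0,-0.002,0.0035,0,0,0,1]]]'

```text
time: 19.47
eef_pos: [0.4533, -0.05, 0.0855]
tool_rot: [0.0, 0.707, 0.707, -0.0]
contact_force: [-2.7, -0.4, 6.1]
grip_width: 0.0492
gripper_force: 25.0
```

>>> apply_moves --commands '[[[0,0,0,0,0,0,-0.2],[0,0,0,0,0,0,-0.4],[0,0,0,0,0,0,-1],[0,0,0,0,0,0,-1],[0,0,0,0,0,0,-1],[0,0,0,0,0,0,-1],[0,0,-0.01,0,0,0,-1],[0,0,-0.03,0,0,0,-1],[0,0,-0.055,0,0,0,-1],[0,0,-0.08,0,0,0,-1]]]'

```text
time: 20.3
eef_pos: [0.4528, -0.0495, 0.1665]
tool_rot: [-0.0, 0.707, 0.707, 0.0]
contact_force: [0.3, -0.6, -0.1]
grip_width: 0.0872
gripper_force: 0.0
```

```bash
python3 -c "
from h import *
go(.6545,.136,.19)
p,d=snapshot('side');cv2.imwrite('pics/s5.png',p[150:420,50:450])"
```

```text
shift mm [185.6 201.6 -23.5] turn [-0.02 -0.03 -0.02]
```

View pics/s5.png

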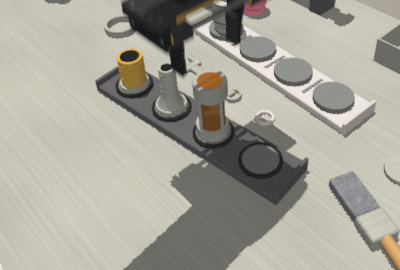

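The adapter, barb and sight stand on seats 1 to 3, with the sight at (212,110) in the crop. Now the check.

>>> apply_moves --commands '[[[0.004,0.005,-0.012,0,0,0,-1],[0.02,0.022,-0.023,0,0,0,-1],[0.042,0.046,-0.023,0,0,0,-1],[0.068,0.074,-0.023,0,0,0,-1],[0.094,0.102,-0.023,0,0,0,-1],[0.12,0.13,-0.023,0,0,0,-1],[0.146,0.158,-0.023,0,0,0,-1],[0.168,0.182,-0.023,0,0,0,-1],[0.181,0.197,-0.023,0,0,0,-1],[0.186,0.202,-0.023,0,0,0,-1]]]'

```text
time: 21.18
eef_pos: [0.6562, 0.1389, 0.1877]
tool_rot: [-0.001, 0.707, 0.708, 0.0]
contact_force: [-0.7, 0.4, 0.8]
grip_width: 0.0869
gripper_force: 0.0
```

```bash
python3 -c "
from h import *
go(.6545,.136,.056)"
```

```text
shift mm [ -3.2  -1.7 131.7] turn [-0.04 -0.12  0.09]
```

>>> apply_moves --commands '[[[-0.001,-0.001,0.008,0,0,0,-1],[-0.001,-0.001,0.022,0,0,0,-1],[-0.001,-0.001,0.036,0,0,0,-1],[-0.001,-0.001,0.046,0,0,0,-1],[-0.001,-0.001,0.053,0,0,0,-1],[-0.001,-0.001,0.056,0,0,0,-1],[-0.001,-0.001,0.056,0,0,0,-1],[-0.001,-0.001,0.056,0,0,0,-1]]]'

```text
time: 21.85
eef_pos: [0.6544, 0.1348, 0.1323]
tool_rot: [0.0, 0.708, 0.707, 0.0]
contact_force: [-0.1, 0.8, -0.4]
grip_width: 0.0866
gripper_force: 0.0
```

```bash
python3 -c "
from h import *
go(.6545,.136,.056)"
```

```text
shift mm [ 1.2  0.1 76.3] turn [ 0.02  0.   -0.07]
```

>>> apply_moves --commands '[[[0.001,0,0.008,0,0,0,-1],[0.001,0,0.022,0,0,0,-1],[0.001,0,0.036,0,0,0,-1],[0.001,0,0.05,0,0,0,-1],[0.001,0,0.062,0,0,0,-1],[0.001,0,0.071,0,0,0,-1],[0.001,0,0.076,0,0,0,-1],[0.001,0,0.076,0,0,0,-1],[0.001,0,0.076,0,0,0,-1],[0.001,0,0.076,0,0,0,-1]]]'

```text
time: 22.68
eef_pos: [0.6548, 0.1361, 0.0568]
tool_rot: [0.0, 0.707, 0.707, 0.0]
contact_force: [0.1, 0.3, 0.5]
grip_width: 0.0865
gripper_force: 0.0
```

```bash
python3 -c "
from h import *
go(.6545,.136,.056);print(observe()['contact_force'])"
```

```text
shift mm [-0.1 -0.3  0.8] turn [ 0.06 -0.02 -0.06]
[0.07253668 0.32842829 0.47489329]
```

>>> apply_moves --commands '[[[0,0,0,0,0,0,-0.4],[0,0,0,0,0,0,-0.25],[0,0,0,0,0,0,-0.2],[0,0,0,0,0,0,0],[0,0,0,0,0,0,1],[0,0,0,0,0,0,1],[0,0,0,0,0,0,1],[0,0,0,0,0,0,1],[0,0,0,0,0,0,1],[0,0,0,0,0,0,1]]]' --grip_force 30

```text
time: 23.52
eef_pos: [0.6547, 0.1359, 0.0563]
tool_rot: [0.0, 0.708, 0.707, 0.0]
contact_force: [2.9, -0.5, 1.0]
grip_width: 0.0556
gripper_force: 30.0
```

```bash
python3 -c "
from h import *
go(.6545,.136,.056);print(observe()['contact_force'])"
```

```text
shift mm [ 0.1 -0.2  0.3] turn [ 0.05 -0.   -0.07]
[ 2.89755061 -0.46013436  0.97368948]
```

>>> apply_moves --commands '[[[0,0,-0.006,0,0,0,1],[0,0,-0.018,0,0,0,1],[0,0,-0.032,0,0,0,1],[0,0,-0.047,0,0,0,1],[0,0,-0.062,0,0,0,1],[0,0,-0.077,0,0,0,1],[0,0,-0.092,0,0,0,1],[0,0,-0.106,0,0,0,1],[0,0,-0.116,0,0,0,1],[0,0,-0.12,0,0,0,1]]]'

```text
time: 24.35
eef_pos: [0.6549, 0.1363, 0.1785]
tool_rot: [0.001, 0.707, 0.707, 0.001]
contact_force: [-0.4, -0.2, -4.1]
grip_width: 0.0551
gripper_force: 30.0
```

>>> apply_moves --commands '[[[-0.006,-0.008,0,0,0,0,1],[-0.016,-0.02,0,0,0,0,1],[-0.028,-0.034,0,0,0,0,1],[-0.042,-0.048,0,0,0,0,1],[-0.058,-0.062,0,0,0,0,1],[-0.076,-0.074,0,0,0,0,1],[-0.094,-0.084,0,0,0,0,1],[-0.112,-0.092,0,0,0,0,1],[-0.13,-0.098,0,0,0,0,1],[-0.145,-0.102,0,0,0,0,1]]]'

```text
time: 25.18
eef_pos: [0.5512, -0.0105, 0.1758]
tool_rot: [0.0, 0.708, 0.707, -0.001]
contact_force: [0.1, 0.0, -4.1]
grip_width: 0.0555
gripper_force: 30.0
```

```bash
python3 -c "
from h import *
go(.4647,-.1396,.1763);print(observe()['contact_force'],observe()['grip_width'])"
```

```text
shift mm [-129.3  -86.3   -0.3] turn [-0.04  0.05 -0.1 ]
[ 9.37870952e-02  3.27058430e-03 -4.14398491e+00] 0.05549712687287792
```

>>> apply_moves --commands '[[[-0.016,-0.004,0,0,0,0,1],[-0.034,-0.012,0,0,0,0,1],[-0.052,-0.022,0,0,0,0,1],[-0.07,-0.034,0,0,0,0,1],[-0.088,-0.048,0,0,0,0,1],[-0.104,-0.062,0,0,0,0,1],[-0.117,-0.074,0,0,0,0,1],[-0.125,-0.082,0,0,0,0,1],[-0.129,-0.086,0,0,0,0,1],[-0.129,-0.086,0,0,0,0,1]]]'

```text
time: 26.02
eef_pos: [0.4652, -0.1388, 0.176]
tool_rot: [0.0, 0.708, 0.706, -0.0]
contact_force: [0.2, -0.4, -4.1]
grip_width: 0.0553
gripper_force: 30.0
```

```bash
python3 -c "
from h import *
go(.4647,-.1396,.0513)"
```

```text
shift mm [ -0.7  -0.4 124.7] turn [-0.03  0.04 -0.15]
```

>>> apply_moves --commands '[[[-0.001,0,0.01,0,0,0,1],[-0.001,0,0.026,0,0,0,1],[-0.001,0,0.044,0,0,0,1],[-0.001,0,0.062,0,0,0,1],[-0.001,0,0.08,0,0,0,1],[-0.001,0,0.095,0,0,0,1],[-0.001,0,0.106,0,0,0,1],[-0.001,0,0.112,0,0,0,1],[-0.001,0,0.115,0,0,0,1],[-0.001,0,0.115,0,0,0,1]]]'

```text
time: 26.85
eef_pos: [0.4661, -0.1385, 0.0607]
tool_rot: [-0.0, 0.707, 0.707, 0.0]
contact_force: [-0.2, 0.1, -4.0]
grip_width: 0.055
gripper_force: 30.0
```

```bash
python3 -c "
from h import *
go(.4647,-.1396,.0513);print(observe()['contact_force'])"
```

```text
shift mm [-1.1 -1.4  9.4] turn [-0.02 -0.03 -0.02]
[-0.20170561  0.12208438 -3.9644144 ]
```

>>> apply_moves --commands '[[[-0.001,-0.001,0.002,0,0,0,1],[-0.001,-0.001,0.004,0,0,0,1],[-0.001,-0.001,0.006,0,0,0,1],[-0.001,-0.001,0.0075,0,0,0,1],[-0.001,-0.001,0.0085,0,0,0,1],[-0.001,-0.001,0.009,0,0,0,1],[-0.001,-0.001,0.009,0,0,0,1],[-0.001,-0.001,0.009,0,0,0,1]]]'

```text
time: 27.52
eef_pos: [0.465, -0.1399, 0.0521]
tool_rot: [0.0, 0.707, 0.707, -0.0]
contact_force: [-0.6, -0.7, -4.0]
grip_width: 0.0553
gripper_force: 30.0
```

>>> apply_moves --commands '[[[0,0,0.001,0,0,0,1],[0,0,0.0015,0,0,0,1],[0,0,0.0015,0,0,0,1],[0,0,0.0015,0,0,0,1],[0,0,0.0015,0,0,0,1]]]'

```text
time: 27.93
eef_pos: [0.4653, -0.14, 0.0511]
tool_rot: [0.0, 0.707, 0.707, -0.0]
contact_force: [-2.5, 1.2, 6.1]
grip_width: 0.0553
gripper_force: 30.0
```

>>> apply_moves --commands '[[[0,0,0,0,0,0,-0.3],[0,0,0,0,0,0,-0.5],[0,0,0,0,0,0,-1],[0,0,0,0,0,0,-1],[0,0,0,0,0,0,-1],[0,0,0,0,0,0,-1],[0,0,-0.01,0,0,0,-1],[0,0,-0.03,0,0,0,-1],[0,0,-0.055,0,0,0,-1],[0,0,-0.085,0,0,0,-1]]]'

```text
time: 28.77
eef_pos: [0.4643, -0.1394, 0.1363]
tool_rot: [-0.001, 0.707, 0.707, -0.0]
contact_force: [-0.2, -0.6, -0.2]
grip_width: 0.0868
gripper_force: 0.0
```

>>> apply_moves --commands '[[[0,0,-0.03,0,0,0,-1],[-0.02,0,-0.06,0,0,0,-1],[-0.05,0,-0.06,0,0,0,-1],[-0.08,0,-0.06,0,0,0,-1],[-0.11,0,-0.06,0,0,0,-1],[-0.14,0,-0.06,0,0,0,-1],[-0.17,0,-0.06,0,0,0,-1],[-0.2,0,-0.06,0,0,0,-1],[-0.22,0,-0.06,0,0,0,-1],[-0.23,0,-0.06,0,0,0,-1]]]'

```text
time: 29.6
eef_pos: [0.4638, -0.373, 0.1959]
tool_rot: [0.0, 0.709, 0.706, -0.0]
contact_force: [-0.1, -0.7, 0.6]
grip_width: 0.0872
gripper_force: 0.0
```

```bash
python3 - <<'E'
from h import *
p,d=snapshot("top");q,_=snapshot("side");cv2.imwrite("pics/t6.png",p);cv2.imwrite("pics/s6.png",q[150:420,50:450])
W=cloud("top",d).reshape(-1,3)
for n,x,y,zt in [("check",.4647,-.1396,.098),("sight",.4532,-.0504,.12),("barb",.4417,.0389,.1),("adapter",.4302,.1282,.08)]:
    B=W[(np.abs(W[:,0]-x)<.04)&(np.abs(W[:,1]-y)<.04)&(np.abs(W[:,2]-zt)<.008)]
    if len(B): 
        c,r=cv2.minEnclosingCircle(B[:,:2].astype(np.float32));print(n,len(B),np.round(np.array(c)-[x,y],4),"mid",((B[:,:2].min(0)+B[:,:2].max(0))/2-[x,y]).round(4),r,np.median(B[:,2]))
    else: print(n,"none")
E
```

```text
check 302 [0.0006 0.0008] mid [0.0006 0.0008] 0.017251769080758095 0.09777449667097768
sight 665 [0.0007 0.0012] mid [0.0007 0.0008] 0.024942105636000633 0.11971970760298678
barb 176 [ 0.0007 -0.0004] mid [ 0.0009 -0.0008] 0.013161728158593178 0.09967705102036384
adapter 444 [ 0.0007 -0.0017] mid [ 0.0009 -0.0019] 0.021193383261561394 0.07958406902680959
```

View pics/t6.png

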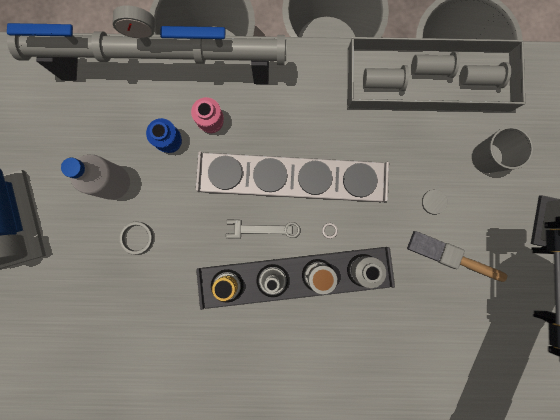

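View pics/s6.png

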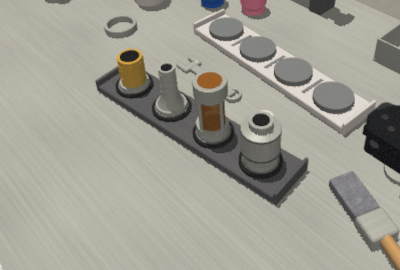

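All four fittings stand upright on their seats. In the top view, left to right: adapter (226,286), barb (272,282), sight (322,278), check (370,272). Each is within 2 mm of its seat centre, and the arm is clear. Handing in.

```bash
python3 -c "
from cell import *
print(close_job())"
```

```text
the job is handed in; nothing more can be done
None
```

All four fittings are released and upright on the assembly rack in reverse order, left to right adapter, barb, sight, check, each measured within about 2 mm of its seat centre; the job was handed in at about 30 s of the 133 s allowed, and no verdict was returned.

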